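# Pump up the damping sprayer at the block-printing table

### The arm

A 7-joint arm with a two-finger parallel gripper is mounted at the origin on the work surface. World frame = base frame: x ahead of the robot, y to its left, z up, the work surface at z = 0. Lengths are in m, angles in rad, forces in N, time in s.
With the tool pointing down it reaches from about 0.4 to 0.85 m from the base axis. Payload 10.4 kg.
Tool frame: the origin (TCP) lies between the finger pads; the fingertips stand 22 mm ahead of it and the grasp point (between the pads) lies 3 mm ahead of it; z points along the fingers, y is the line along which they close (so a half turn about z gives the same grasp; the last joint's range is limited). The gripper opens to 85 mm and grips with 20 to 120 N. Pads are 22 mm wide; open, the fingers measure 114 mm over their backs; the gripper's body (76 mm by 85 mm) begins 54 mm behind the grasp point. The pads swing forward as they close: fully open they stand 13 mm farther back than shut.
Start: joints at [-1.355, 0.332, -0.065, 1.46, 0.022, 1.35, -0.088], TCP at [0.148, 0.607, 0.253] pointing down, gripper open.
Joint ranges: [-2.6, 2.6], [-0.5, 2.12], [-1.47, 1.34], [0.16, 2.42], [-1.27, 4.41], [0.06, 2.06], [-2.6, 2.6]. Speed limits (rad/s): [2.22, 2.22, 2.79, 2.79, 3.14, 3.14, 3.14].

### API

Orientations are given as a unit quaternion [x, y, z, w].
In Python, from workcell import manip, camera, ticket, boxes_of, outline_of gives the robot as it stands.
- The arm moves only by the tool carry_out, never from a script. Its argument "deltas" is a list of rows, each a list of 5 numbers: the shift along the tool's x, y, z as a fraction of full scale, then the turn about the tool's z as a fraction of full scale, then the opening, from -1 (shut) to 1 (fully open), so that 0 is half open. In form: [[tx, ty, tz, spin, gripper], ...]. A call has 1 to 20 rows; each row is the pose to reach, as a shift and turn from the pose commanded when the call began, along the tool's axes at that moment; what a row does not reach only later rows make up. Full scale, the value 1, is 150 mm for a shift and 30 degrees for a turn. A row lasts 1/8 s, in which the tool goes at most 62.5 mm and 10.7 degrees, less where a joint would pass 70% of its speed; a pose out of reach is approached as far as the arm can. A call with a number of a shift or a turn outside -1 to 1 is refused whole. A call with a gripper value outside its range is refused whole. The fingers move at their own pace and stop on an object; "force" is the grip in N (left out, the last holds). Time passes only in rows, so rows that repeat a pose let the fingers close. It gives the time, the measured TCP pose, the force, the opening and the grip force at its end, in the units of the state.
- manip.get_obs(): the state, without advancing time (a new reading comes with each control period).
- camera(name): name is "scene" or "top" or "wrist"; returns a dict with "img" (384x512x3 uint8, red, green, blue), "depth" (384x512 float32, m along the optical axis (not along the pixel's ray), 0 where there is no reading), "vertical_fov" (degrees; the focal length in pixels is half the picture's height over the tangent of half this angle, whatever the lens; pixels are square), "cx", "cy" (the principal point, pixels), "k1" (the pictures are not rectified: a ray, as slopes to the right and down, at radius r is drawn at 1 + k1 r^2 times it, then the intrinsics apply), "R" (3x3) and "t" (3): a world point X has camera coordinates R X + t. Camera axes: x right, y down, z forward; pixel columns grow to the right and rows downward; lengths in m; the calibration is good to about 2 mm. A picture is of the moment at which its call begins.
- ticket.hand_in(): hands the job in; it is judged then, once.
Trained networks look in a picture, given as the dict that the camera call returned (one of the last four; its "shot" number tells which), for a name from the list of things; names that differ only in an ending like _2 or _b are one class to them, and where a whole thing is asked for, a point or a joint stands for the part that bears it (a point fixed in the world has none). Each returns a list of dicts, best first, with "conf" (0 to 1); they miss things now and then, are a little off and sometimes report something else, mostly with a low value. They report only what shows in the picture. A call takes as long as a camera call.
- boxes_of(query, picture): "position" ([x, y, z] in m, in world coordinates, good to about 4 mm: the middle of the surface that is visible of it).
- outline_of(query, picture): "region" (384x512 bool, what is visible of it).
The state is a dict: "clock": time; "joint_pos": joint angles; "joint_velocities": joint speeds; "tau": joint torques, N m; "position": TCP position; "ee_rot": TCP orientation; "ft_force": force on the tool from outside, world axes, zero at the start; "torque": the same for the moment, N m; "grip_width": opening from 0.0 (shut) to 1.0 (fully open); "grasp_force": force on a finger pad.
Only numpy, scipy, OpenCV 4.12 (cv2) and the standard library are available. Lean on these libraries where they do the work, as an engineer would, in place of code of your own. Each camera call takes 0.05 s, during which the arm holds its last target. There are 200 camera calls.

### The job

Pressurise the white damping sprayer that stands on the printing table: press its blue pump knob down with the fingertips and let it spring back up, stroke after full stroke, until the little red gauge pin on the sprayer's shoulder stands fully out and its yellow ring shows, then let the knob come right up and take the hand away. Leave the sprayer standing where it is (do not pick it up, tip it or push it along), keep the fingers off the gauge pin, and leave the printing block, the colour jar and the brush where they lie.

Things in the scene. Friction and masses are not known exactly. Their poses are not given: they have to be found in the camera images.
- sprayer: hand compression sprayer, about 1 kg, standing loose and upright on the table. Origin: centre of its underside, z up along the tank and pump axis. White tank 116 mm in diameter with its shoulder at 150 to 182 mm height, black screw collar (72 mm across) and black pump head (42 mm across) up to 222 mm; the outlet with its brass nozzle points along its +y to 78 mm from the axis at 209 mm height, a thumb rest with lever reaches 65 mm along its -y at 222 mm height
- pump (a joint): travel of the pump knob in m: 0 = fully up (where its spring brings it by itself), 0.040 = fully down. The spring pushes up with about 6 N at the top and 11 N at the bottom, and pumping adds about 4 N. Each full stroke raises the gauge pin by about 3 mm, a shorter one by less; strokes of well under 30 mm cannot bring it fully out. From a start it takes about 4 to 7 full strokes; more strokes after that do no harm
- pump_top (a point): centre of the top of the blue mushroom-shaped pump knob (50 mm across, 22 mm thick, top flat over the middle 32 mm), on the sprayer's axis; 286 mm above the table when up, 246 mm when fully down; it moves with the knob, straight down when pressed
- gauge_pin (a joint): how far the red gauge pin stands out, in m: 0 = in, about 0.018 = fully out (it ends at 0.017 to 0.018 and shows its yellow ring). It starts anywhere from 0 to 0.008 and stays where pumping has brought it
- pin_top (a point): centre of the top of the red gauge pin, 10 mm in diameter, upright in a black sleeve on the tank's shoulder, 46 mm from the sprayer's axis on its +x side; the sleeve ends 186 mm above the table, the pin's top is 188 mm above the table when in and about 206 mm when out
- print_block: bystander: loose dark wooden printing block, about 164 x 98 x 34 mm with wavy edges and a bar handle along its x on top, 66 mm high in all; origin at the centre of its underside
- colour_jar: bystander: loose maroon jar with a steel lid, 66 mm in diameter, 85 mm high; origin at the centre of its underside
- brush: bystander: loose flat brush, 190 mm long, lying along its own x; origin at its underside

How it is judged:
On the way, in this order (a step that is already met when the one before it is completed fails the run):
1. the fingers press the pump knob down for a stroke (at least 25 mm) (value of joint pump above 0.025 m and contact force between the fingers and pump above 1 N), for 0.05 s.
2. the gauge pin is brought fully out (at least 16.5 mm) (value of joint gauge_pin above 0.0165 m), for 0.1 s.
At the end, for the whole second after the job is handed in: The gauge pin stands out by at least 16.5 mm, the pump knob is back up (within 3 mm), the sprayer stands upright (within 3 degrees) and at rest within 40 mm of where it stood, and the block, the jar and the brush lie within 20 mm of where they lay (value of joint gauge_pin above 0.0165 m and value of joint pump below 0.003 m and angle between sprayer's own z axis and vertical below 0.05 rad and distance of sprayer from where it was at the start of the episode below 0.04 m and linear speed of sprayer below 0.02 m/s and distance of each of print_block, colour_jar, brush from where it was at the start of the episode below 0.02 m); the robot touches nothing.
It fails at once if the sprayer is picked up (its underside more than 12 mm off the table) (height (world z) of sprayer above 0.012 m).
It fails at once if the sprayer is tipped by more than 10 degrees (angle between sprayer's own z axis and vertical above 0.175 rad).
It fails at once if the sprayer is pushed along by more than 40 mm (distance of sprayer from where it was at the start of the episode above 0.04 m).
It fails at once if the fingers press or pull on the gauge pin (contact force between the fingers and gauge_pin above 1.5 N).
It fails at once if the printing block, the jar or the brush is moved by more than 20 mm or picked up (distance of any of print_block, colour_jar, brush from where it was at the start of the episode above 0.02 m).
It also fails if it takes over 48 s, if anything falls off the work surface, if the arm or the gripper's body presses on something with over 40 N, if the wrist force passes 120 N, or if a joint passes its speed limit or range.

## Working session

There is one attempt and no reset: what is moved stays moved. The work goes in short steps, Python scripts to look and compute and a tool call to move; the robot and the scene stay as the last step left them, time stands still between calls to the robot, and variables do not carry over. Pictures are saved under pics/ and viewed, at most 10 in all, crops included, and the job is handed in when it is done.

Besides the shell and the picture viewer there is one more tool, called in YAML: its name, and indented under it one key for each argument. carry_out: Moves the arm, as the interface text tells. Its arguments: {"type":"object","properties":{"deltas":{"type":"array","items":{"type":"array","items":{"type":"number"}}},"force":{"type":"number"}},"required":["deltas"]}

```bash
mkdir -p pics; cat > h.py <<'E'
import numpy as np, cv2
from workcell import manip, camera, ticket, boxes_of, outline_of
def cloud(p):
    h,w=p["depth"].shape; f=h/2/np.tan(np.radians(p["vertical_fov"])/2)
    K=np.array([[f,0,p["cx"]],[0,f,p["cy"]],[0,0,1]]); 
    uv=np.stack(np.meshgrid(np.arange(w),np.arange(h)),-1).reshape(-1,1,2).astype(float)
    s=cv2.undistortPoints(uv,K,np.array([p["k1"],0,0,0.])).reshape(h,w,2)
    d=p["depth"][...,None]; X=np.concatenate([s*d,d],-1)
    return (X-p["t"])@p["R"]
E
python3 - <<'E'
from h import *
o=manip.get_obs(); print(o["clock"],o["position"],o["ee_rot"],o["ft_force"],o["grip_width"])
ims=[]
for n in ["scene","top"]:
    p=camera(n); ims.append(p["img"]); C=cloud(p)
    for q in ["sprayer","pump_top","pin_top","print_block","colour_jar","brush"]:
        print(n,q,[(np.round(b["position"],3),round(b["conf"],2)) for b in boxes_of(q,p)[:2]])
    r=outline_of("pump_top",p)
    if r:
        m=r[0]["region"]&(p["depth"]>0); X=C[m]; z=np.percentile(X[:,2],95); T=X[abs(X[:,2]-z)<.004]
        print("knob",r[0]["conf"],m.sum(),z,(T.min(0)+T.max(0))/2,T.mean(0),np.ptp(T,axis=0))
cv2.imwrite("pics/a.png",cv2.resize(np.hstack(ims)[...,::-1],(800,300)))
E
```

```text
0.0 [0.1477628  0.60692556 0.25253493] [ 1.19091924e-01  9.92882982e-01 -7.03396045e-04 -4.47352724e-05] [-0.30752934  0.41878141 -0.26851725] 0.9978402405695043
scene sprayer [(array([ 0.544, -0.079,  0.172]), 0.87)]
scene pump_top [(array([ 0.519, -0.066,  0.288]), 0.73)]
scene pin_top []
scene print_block [(array([0.511, 0.122, 0.033]), 0.73)]
scene colour_jar [(array([ 0.554, -0.249,  0.082]), 0.69)]
scene brush [(array([ 0.689, -0.032,  0.023]), 0.75)]
knob 0.7 439 0.2881194362783976 [ 0.51912919 -0.06380675  0.28788506] [ 0.51973863 -0.06427156  0.28627589] [0.04808652 0.04560374 0.00748914]
top sprayer [(array([ 0.503, -0.05 ,  0.192]), 0.76), (array([ 0.517, -0.067,  0.29 ]), 0.35)]
top pump_top [(array([ 0.522, -0.06 ,  0.286]), 0.64)]
top pin_top []
top print_block [(array([0.5  , 0.14 , 0.038]), 0.65)]
top colour_jar [(array([ 0.534, -0.238,  0.084]), 0.74)]
top brush [(array([ 0.683, -0.02 ,  0.023]), 0.8)]
knob 0.63 255 0.2908236468463431 [ 0.51566205 -0.06341626  0.29025283] [ 0.51714025 -0.0625108   0.28908909] [0.04223937 0.04243327 0.00683277]
```

View pics/a.png

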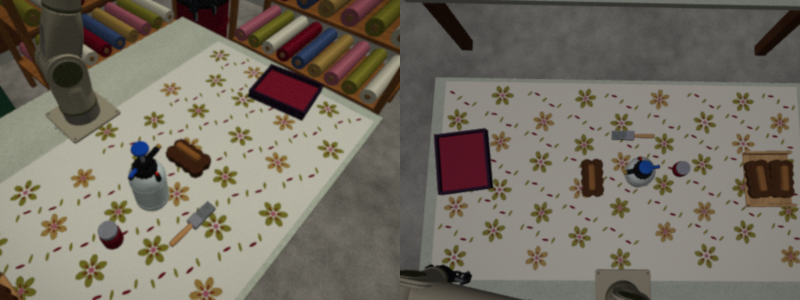

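The scene view (left half) shows the blue knob at about (140,148), and the top view (right half) shows it at about (645,168). Both put it near (0.518, -0.064, 0.288). The block, jar and brush are all low and well clear. I'll raise the arm, shut the fingers and move over.

carry_out:
  deltas:
    - [0,0,-0.3,0,-1]
    - [0,0,-0.6,0,-1]
    - [-0.4,-0.15,-0.6,0,-1]
    - [-0.7,-0.28,-0.6,0,-1]
    - [-1,-0.4,-0.6,0,-1]
    - [-1,-0.4,-0.6,0,-1]
  force: 40

```text
clock: 1.55
position: [0.2836, 0.5108, 0.3438]
ee_rot: [0.123, 0.992, 0.0, 0.001]
ft_force: [-1.1, 0.9, 0.0]
grip_width: -0.001
grasp_force: 0.0
```

carry_out:
  deltas:
    - [-0.25,-0.25,0,0,-1]
    - [-0.5,-0.5,0,0,-1]
    - [-0.75,-0.75,0,0,-1]
    - [-1,-0.95,0,0,-1]
    - [-1,-0.95,0,0,-1]

```text
clock: 2.17
position: [0.3935, 0.3368, 0.3438]
ee_rot: [0.122, 0.993, 0.0, 0.001]
ft_force: [-1.1, 0.7, 0.8]
grip_width: 0.004
grasp_force: 0.0
```

carry_out:
  deltas:
    - [-0.25,-0.25,0,0,-1]
    - [-0.5,-0.5,0,0,-1]
    - [-0.75,-0.75,0,0,-1]
    - [-1,-1,0,0,-1]
    - [-1,-1,0,0,-1]

```text
clock: 2.8
position: [0.503, 0.1556, 0.3434]
ee_rot: [0.122, 0.993, -0.0, 0.0]
ft_force: [-0.1, 0.4, 0.7]
grip_width: 0.0
grasp_force: 0.0
```

carry_out:
  deltas:
    - [-0.1,-0.35,0,0,-1]
    - [-0.2,-0.7,0,0,-1]
    - [-0.3,-1,0,0,-1]
    - [-0.3,-1,0,0,-1]

```text
clock: 3.3
position: [0.5099, 0.0001, 0.3437]
ee_rot: [0.121, 0.993, 0.0, 0.0]
ft_force: [-0.5, 0.6, -0.1]
grip_width: -0.003
grasp_force: 0.0
```

```bash
python3 - <<'E'
from h import *
ims=[]
o=manip.get_obs(); P=o["position"]; print(o["clock"],P)
from scipy.spatial.transform import Rotation as Ro
R=Ro.from_quat(o["ee_rot"]).as_matrix()
for n in ["wrist","scene"]:
    p=camera(n); ims.append(p["img"]); C=cloud(p)
    for q in ["sprayer","pump_top","pin_top"]:
        print(n,q,[(np.round(b["position"],3),round(b["conf"],2)) for b in boxes_of(q,p)[:2]])
    r=outline_of("pump_top",p)
    if r:
        m=r[0]["region"]&(p["depth"]>0); X=C[m]; z=np.percentile(X[:,2],95); T=X[abs(X[:,2]-z)<.005]
        print("knob",r[0]["conf"],m.sum(),z,(T.min(0)+T.max(0))/2,T.mean(0),np.ptp(T,axis=0))
        c=(T.min(0)+T.max(0))/2; print("tool delta",R.T@(c-P))
cv2.imwrite("pics/b.png",cv2.resize(np.hstack(ims)[...,::-1],(800,300)))
E
```

```text
3.3 [5.09945534e-01 6.57216739e-05 3.43652895e-01]
wrist sprayer [(array([ 0.504, -0.052,  0.214]), 0.94)]
wrist pump_top [(array([ 0.515, -0.062,  0.284]), 0.59)]
wrist pin_top [(array([ 0.563, -0.058,  0.195]), 0.46)]
knob 0.96 4962 0.28653112258332875 [ 0.51567241 -0.06267267  0.28480854] [ 0.51484599 -0.06147233  0.28508565] [0.04579847 0.04890645 0.00655017]
tool delta [-0.02059933 -0.05953499  0.05884568]
scene sprayer [(array([ 0.544, -0.075,  0.172]), 0.72)]
scene pump_top [(array([ 0.519, -0.069,  0.286]), 0.56)]
scene pin_top []
knob 0.57 416 0.28794938972012274 [ 0.51888154 -0.06433471  0.28640131] [ 0.52037728 -0.06508202  0.28608138] [0.04973367 0.04711524 0.00681871]
tool delta [-0.02411492 -0.06037666  0.05725506]
```

View pics/b.png

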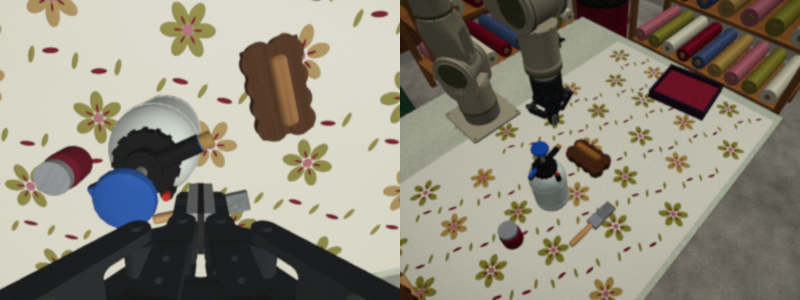

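The wrist view shows the blue knob at (125,198) with the red pin at (166,196), on world +x. Fused knob centre is about (0.5165, -0.063). I'll move over it and make one test stroke.

carry_out:
  deltas:
    - [-0.07,-0.2,0,0,-1]
    - [-0.145,-0.4,0,0,-1]
    - [-0.145,-0.4,0,0,-1]
    - [-0.145,-0.4,0.15,0,-1]
    - [-0.145,-0.4,0.25,0,-1]
    - [-0.145,-0.4,0.3,0,-1]
    - [-0.145,-0.4,0.3,0,-1]

```text
clock: 4.68
position: [0.5169, -0.0607, 0.2986]
ee_rot: [0.119, 0.993, 0.0, 0.0]
ft_force: [-2.5, 1.6, 7.8]
grip_width: 0.002
grasp_force: 3.8
```

carry_out:
  deltas:
    - [0,0,0.07,0,-1]
    - [0,0,0.14,0,-1]
    - [0,0,0.2,0,-1]
    - [0,0,0.21,0,-1]
    - [0,0,0.21,0,-1]

```text
clock: 5.3
position: [0.5173, -0.0607, 0.2682]
ee_rot: [0.119, 0.993, 0.001, 0.001]
ft_force: [-4.3, 1.2, 13.1]
grip_width: 0.006
grasp_force: 6.5
```

carry_out:
  deltas:
    - [0,0,-0.1,0,-1]
    - [0,0,-0.2,0,-1]
    - [0,0,-0.3,0,-1]
    - [0,0,-0.3,0,-1]
    - [0,-0.01,-0.2,0,-1]
    - [0,-0.01,-0.1,0,-1]
    - [0,-0.01,0,0,-1]
    - [0,-0.01,0.02,0,-1]
    - [0,-0.01,0.02,0,-1]
    - [0,-0.01,-0.1,0,-1]
    - [0,-0.01,-0.2,0,-1]
    - [0,-0.01,-0.3,0,-1]
    - [0,-0.01,-0.3,0,-1]
    - [0,-0.01,-0.2,0,-1]
    - [0,-0.01,-0.1,0,-1]
    - [0,-0.01,0,0,-1]
    - [0,-0.01,0.02,0,-1]
    - [0,-0.01,0.02,0,-1]

```text
clock: 7.55
position: [0.5182, -0.0635, 0.268]
ee_rot: [0.119, 0.993, 0.001, 0.003]
ft_force: [-11.3, 0.6, 45.5]
grip_width: -0.002
grasp_force: 22.6
```

```bash
python3 - <<'E'
from h import *
ims=[]
for n in ["wrist","scene"]:
    p=camera(n); ims.append(p["img"])
    for q in ["sprayer","pump_top","pin_top"]:
        print(n,q,[(np.round(b["position"],3),round(b["conf"],2)) for b in boxes_of(q,p)[:2]])
cv2.imwrite("pics/c.png",cv2.resize(np.hstack(ims)[...,::-1],(800,300)))
E
```

```text
wrist sprayer [(array([ 0.5  , -0.057,  0.201]), 0.79)]
wrist pump_top [(array([ 0.506, -0.059,  0.242]), 0.97)]
wrist pin_top []
scene sprayer [(array([ 0.55 , -0.082,  0.165]), 0.77)]
scene pump_top [(array([ 0.524, -0.076,  0.247]), 0.65)]
scene pin_top []
```

View pics/c.png

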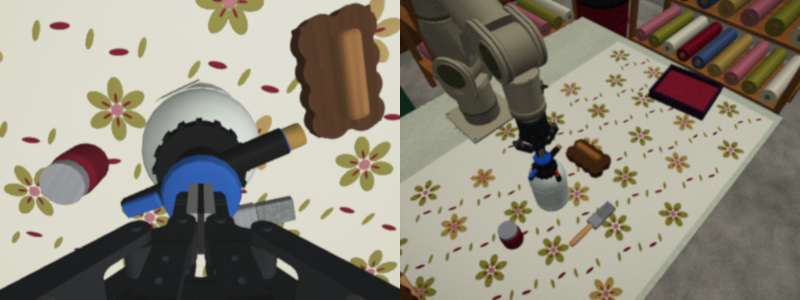

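The wrist view shows the fingertips on the knob at (200,190) and the sprayer upright and in place. The 45 N reading means the stroke bottoms out. I'll do more strokes with a slightly softer bottom.

carry_out:
  deltas:
    - [0,0,-0.1,0,-1]
    - [0,0,-0.2,0,-1]
    - [0,0,-0.32,0,-1]
    - [0,0,-0.32,0,-1]
    - [0,0,-0.2,0,-1]
    - [0,0,-0.1,0,-1]
    - [0,0,-0.01,0,-1]
    - [0,0,-0.01,0,-1]
    - [0,0,-0.01,0,-1]
    - [0,0,-0.1,0,-1]
    - [0,0,-0.2,0,-1]
    - [0,0,-0.32,0,-1]
    - [0,0,-0.32,0,-1]
    - [0,0,-0.2,0,-1]
    - [0,0,-0.1,0,-1]
    - [0,0,-0.01,0,-1]
    - [0,0,-0.01,0,-1]
    - [0,0,-0.01,0,-1]

```text
clock: 10.2
position: [0.5174, -0.063, 0.268]
ee_rot: [0.119, 0.993, 0.001, 0.002]
ft_force: [-8.4, 0.7, 33.7]
grip_width: -0.001
grasp_force: 16.9
```

carry_out:
  deltas:
    - [0,0,-0.1,0,-1]
    - [0,0,-0.2,0,-1]
    - [0,0,-0.32,0,-1]
    - [0,0,-0.32,0,-1]
    - [0,0,-0.2,0,-1]
    - [0,0,-0.1,0,-1]
    - [0,0,0,0,-1]
    - [0,0,0,0,-1]
    - [0,0,0,0,-1]
    - [0,0,-0.1,0,-1]
    - [0,0,-0.2,0,-1]
    - [0,0,-0.32,0,-1]
    - [0,0,-0.32,0,-1]
    - [0,0,-0.2,0,-1]
    - [0,0,-0.1,0,-1]
    - [0,0,0,0,-1]
    - [0,0,0,0,-1]
    - [0,0,0,0,-1]

```text
clock: 12.45
position: [0.5175, -0.0631, 0.2679]
ee_rot: [0.119, 0.993, 0.001, 0.002]
ft_force: [-7.6, 0.7, 34.9]
grip_width: -0.002
grasp_force: 17.5
```

carry_out:
  deltas:
    - [0,0,-0.1,0,-1]
    - [0,0,-0.2,0,-1]
    - [0,0,-0.32,0,-1]
    - [0,0,-0.5,0,-1]
    - [0.2,0.3,-0.6,0,-1]
    - [0.4,0.6,-0.6,0,-1]
    - [0.5,0.9,-0.6,0,-1]
    - [0.5,0.9,-0.6,0,-1]

```text
clock: 13.45
position: [0.4742, 0.0898, 0.3539]
ee_rot: [0.116, 0.993, -0.0, -0.001]
ft_force: [1.1, -1.2, -0.6]
grip_width: 0.001
grasp_force: 0.0
```

```bash
python3 - <<'E'
from h import *
ims=[]
print(manip.get_obs()["ft_force"])
for n in ["wrist","scene"]:
    p=camera(n); ims.append(p["img"])
    for q in ["sprayer","pump_top","pin_top","print_block","colour_jar","brush"]:
        print(n,q,[(np.round(b["position"],3),round(b["conf"],2)) for b in boxes_of(q,p)[:2]])
    r=outline_of("pin_top",p); C=cloud(p)
    if r: m=r[0]["region"]&(p["depth"]>0); print("pin zmax",m.sum(),C[m][:,2].max(),np.median(C[m],axis=0))
a,b=ims
np.save("w.npy",a)
cv2.imwrite("pics/d.png",np.hstack([cv2.resize(a[120:300,60:300],(400,300)),cv2.resize(b,(400,300))])[...,::-1])
E
```

```text
[ 1.0646993  -1.18952934 -0.55364751]
wrist sprayer [(array([ 0.502, -0.046,  0.203]), 0.58)]
wrist pump_top [(array([ 0.51 , -0.06 ,  0.286]), 0.91)]
wrist pin_top [(array([ 0.561, -0.057,  0.194]), 0.47)]
wrist print_block [(array([0.493, 0.132, 0.036]), 0.9), (array([ 0.561, -0.056,  0.196]), 0.46)]
wrist colour_jar [(array([ 0.536, -0.231,  0.067]), 0.69)]
wrist brush [(array([ 0.666, -0.038,  0.014]), 0.57), (array([ 0.559, -0.051,  0.193]), 0.54)]
pin zmax 105 0.3867374632241466 [ 0.5591064  -0.05198021  0.19359604]
scene sprayer [(array([ 0.543, -0.077,  0.172]), 0.92)]
scene pump_top [(array([ 0.517, -0.064,  0.288]), 0.57)]
scene pin_top []
scene print_block [(array([0.51 , 0.12 , 0.032]), 0.7)]
scene colour_jar [(array([ 0.556, -0.251,  0.084]), 0.75)]
scene brush [(array([ 0.69 , -0.032,  0.018]), 0.81)]
```

View pics/d.png

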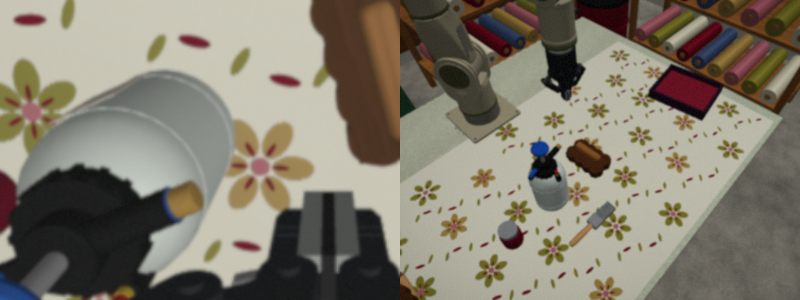

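The crop just catches red and yellow at its lower edge, near (125,293). I'll look closer there, at about pixel (135,296) in the full image.

```bash
python3 - <<'E'
from h import *
a=np.load("w.npy")
cv2.imwrite("pics/e.png",cv2.resize(a[260:340,80:190],(770,560),interpolation=cv2.INTER_CUBIC)[...,::-1])
E
```

```text
(no output)
```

View pics/e.png

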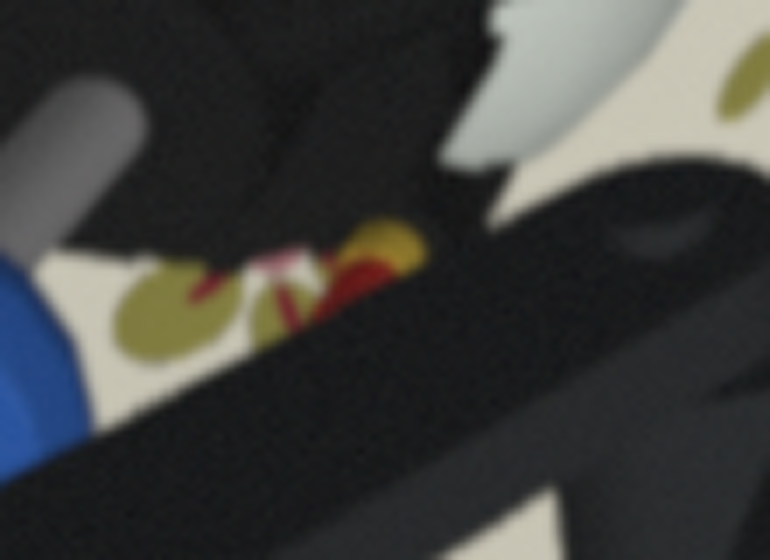

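The close-up shows the red pin at about (350,280) with its yellow ring at (385,245), so it looks fully out. Extra strokes do no harm, so I'll add three unhurried ones to be sure.

carry_out:
  deltas:
    - [-0.15,-0.3,0,0,-1]
    - [-0.35,-0.6,0,0,-1]
    - [-0.5,-0.9,0,0,-1]
    - [-0.5,-0.9,0.1,0,-1]
    - [-0.5,-0.9,0.25,0,-1]
    - [-0.5,-0.9,0.25,0,-1]

```text
clock: 15.0
position: [0.5157, -0.0621, 0.3163]
ee_rot: [0.119, 0.993, -0.0, -0.001]
ft_force: [0.5, 0.3, 0.5]
grip_width: 0.003
grasp_force: 0.0
```

Now at 0.3163. The bottom is 48 mm lower (0.322).

carry_out:
  deltas:
    - [0,0,0.1,0,-1]
    - [0,0,0.2,0,-1]
    - [0,0,0.3,0,-1]
    - [0,0,0.33,0,-1]
    - [0,0,0.33,0,-1]
    - [0,0,0.2,0,-1]
    - [0,0,0.1,0,-1]
    - [0,0,0,0,-1]
    - [0,0,0,0,-1]
    - [0,0,0,0,-1]
    - [0,0,0.1,0,-1]
    - [0,0,0.2,0,-1]
    - [0,0,0.3,0,-1]
    - [0,0,0.33,0,-1]
    - [0,0,0.33,0,-1]
    - [0,0,0.2,0,-1]
    - [0,0,0.1,0,-1]
    - [0,0,0,0,-1]
    - [0,0,0,0,-1]
    - [0,0,0,0,-1]

```text
clock: 17.5
position: [0.5161, -0.0629, 0.3167]
ee_rot: [0.119, 0.993, -0.0, -0.001]
ft_force: [-0.4, -0.7, -0.5]
grip_width: 0.0
grasp_force: 0.0
```

carry_out:
  deltas:
    - [0,0,0.1,0,-1]
    - [0,0,0.2,0,-1]
    - [0,0,0.3,0,-1]
    - [0,0,0.33,0,-1]
    - [0,0,0.33,0,-1]
    - [0,0,0.33,0,-1]

```text
clock: 18.25
position: [0.5169, -0.063, 0.2683]
ee_rot: [0.119, 0.993, 0.0, 0.001]
ft_force: [-1.2, 0.2, 11.2]
grip_width: -0.003
grasp_force: 5.4
```

carry_out:
  deltas:
    - [0,0,-0.1,0,-1]
    - [0,0,-0.2,0,-1]
    - [0,0,-0.35,0,-1]
    - [0,0,-0.6,0,-1]
    - [0.2,0.2,-0.7,0,-1]
    - [0.5,0.45,-0.7,0,-1]
    - [0.9,0.5,-0.7,0,-1]
    - [0.9,0.5,-0.7,0,-1]
    - [0.9,0.5,-0.7,0,-1]

```text
clock: 19.38
position: [0.4032, 0.0416, 0.3725]
ee_rot: [0.119, 0.993, 0.0, -0.0]
ft_force: [0.8, 0.6, 0.2]
grip_width: 0.001
grasp_force: 0.0
```

```bash
python3 - <<'E'
from h import *
o=manip.get_obs(); print(o["clock"],o["ft_force"],o["position"])
for n in ["wrist","scene","top"]:
    p=camera(n)
    for q in ["sprayer","pump_top","pin_top","print_block","colour_jar","brush"]:
        print(n,q,[(np.round(b["position"],3),round(b["conf"],2)) for b in boxes_of(q,p)[:1]])
    if n=="wrist":
        a=p["img"]; X=np.array([.562,-.057,.2]); c=p["R"]@X+p["t"]; f=192/np.tan(np.radians(p["vertical_fov"])/2)
        s=c[:2]/c[2]; u,v=(s*(1+p["k1"]*(s@s))*f+[p["cx"],p["cy"]]).astype(int); print(u,v)
        k=a[max(0,v-40):v+40,max(0,u-53):u+53]
cv2.imwrite("pics/f.png",np.hstack([cv2.resize(a,(400,300)),cv2.resize(k,(400,300),interpolation=cv2.INTER_CUBIC)])[...,::-1])
E
```

```text
19.375 [0.80777549 0.62752737 0.15285528] [0.40317056 0.04159448 0.37254507]
wrist sprayer [(array([ 0.476, -0.052,  0.16 ]), 0.93)]
wrist pump_top []
wrist pin_top [(array([ 0.479, -0.048,  0.16 ]), 0.47)]
wrist print_block [(array([0.49 , 0.131, 0.035]), 0.81)]
wrist colour_jar [(array([ 0.53 , -0.233,  0.07 ]), 0.81)]
wrist brush [(array([ 0.7  , -0.033,  0.021]), 0.48)]
200 340
scene sprayer [(array([ 0.543, -0.077,  0.174]), 0.89)]
scene pump_top [(array([ 0.521, -0.07 ,  0.284]), 0.83)]
scene pin_top []
scene print_block [(array([0.509, 0.123, 0.032]), 0.81)]
scene colour_jar [(array([ 0.547, -0.08 ,  0.174]), 0.7)]
scene brush [(array([ 0.689, -0.03 ,  0.021]), 0.56)]
top sprayer [(array([ 0.522, -0.059,  0.202]), 0.88)]
top pump_top [(array([ 0.519, -0.063,  0.288]), 0.66)]
top pin_top []
top print_block [(array([0.501, 0.138, 0.041]), 0.76)]
top colour_jar [(array([ 0.536, -0.235,  0.085]), 0.6)]
top brush [(array([ 0.684, -0.016,  0.023]), 0.72)]
```

View pics/f.png

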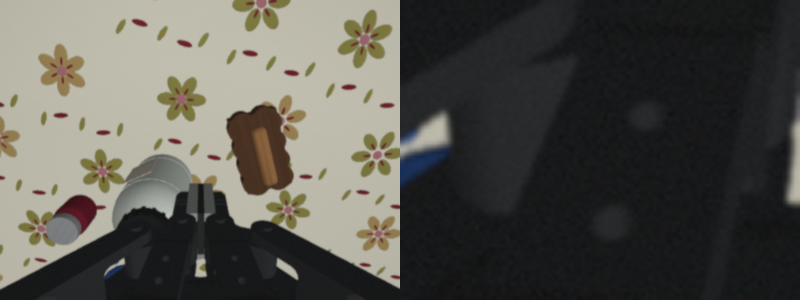

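The wrist view shows the sprayer upright at (150,200), with the jar at (70,220) and the block at (260,150) where they were. The pin is hidden behind the hand, but the ring already showed after 7 of the 10 full strokes. The knob is back up at about 0.286 and the hand is clear, so I'm handing in.

```bash
python3 -c "
from h import *
print(ticket.hand_in())"
```

```text
the job is handed in; nothing more can be done
None
```

I handed the job in after ten full pump strokes; the verdict wasn't shown. After stroke seven, the red pin stood out with its yellow ring showing. At the end the pin was hidden behind the hand, but the knob was up, the hand clear, and the sprayer, block, jar and brush unmoved as far as the cameras could tell.

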